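# Load the drying-oven tray

### The arm

A 6-joint arm with a two-finger parallel gripper is mounted at the origin on the work surface. World frame = base frame: x ahead of the robot, y to its left, z up, the work surface at z = 0. Lengths are in mm, angles in degrees, forces in N, time in s.
With the tool pointing down it reaches from about 350 to 1000 mm from the base axis. Payload 7.1 kg.
Tool frame: the origin (TCP) lies at the very end of the fingers, on their centre line; the grasp point (between the pads) lies 19 mm behind it; z points along the fingers, y is the direction in which the jaws open and shut (so a half turn about z gives the same grasp; the last joint's range is limited). The gripper opens to 85 mm and grips with 20 to 120 N. Pads are 22 mm wide; open, the fingers measure 114 mm over their backs; the gripper's body (76 mm by 85 mm) begins 54 mm behind the grasp point. The pads swing forward as they close: fully open they stand 13 mm farther back than shut.
Start: joints at [-71.62, 24.242, 93.386, -0, 62.372, -1.089], TCP at [208.329, -589.24, 231.319] pointing down, gripper open.
Joint ranges: [-172.04, 172.04], [-51.8, 120.97], [4.93, 147.93], [-75.15, 255.16], [6.16, 154.13], [-145.62, 145.62]. Speed limits (degrees/s): [136.94, 136.94, 172.46, 180, 180, 180].

### API

Orientations are given as a 3x3 rotation matrix whose columns are the frame's x, y, z axes.
In Python, from rig import env, eoat, viewer, nets, sensors gives the robot as it stands. Calls block until the motion is done:
- env.reach(position, orientation): joint-space move of the TCP to a pose.
- env.movel(position, frame=None, v=150): straight line of the TCP; frame=None keeps the orientation; v is the mean speed in mm/s.
- env.set_joints(angles): joint-space move.
- eoat.move_gripper(opening, f_grip=None): finger opening in mm; f_grip is the grip in N (None keeps the last); returns when the fingers have stopped.
- env.wait(seconds).
- env.ik(position, orientation): joint angles nearest the present ones, or None.
- viewer.grab_frame(name): name is "side" or "top" or "wrist"; returns (picture, depth): 420x560x3 uint8, blue, green, red; 420x560 float32, mm along the optical axis (not along the pixel's ray), 0 where there is no reading.
- viewer.camera_params(name): a dict with "fx", "fy", "cx", "cy" (pixels), "rvec" (rotation vector, rad) and "tvec" (3), from world to camera coordinates, as OpenCV has them; the wrist camera has in their place "mount" (4x4, takes a point from camera to tool coordinates, whose origin is the TCP and whose axes are the flange's). Camera axes: x right, y down, z forward; pixel columns grow to the right and rows downward; lengths in mm; the calibration is good to about 2 mm. A picture is of the moment at which its call begins: read the wrist's pose just before it. camera_params takes no time and is no camera call.
A pose or a line that the arm cannot do raises env.IKError and nothing moves.
- env.hand_in(): hands the job in, once; it reports no verdict.
Trained networks look in the newest picture that a camera, given by its name, has taken for a name from the list of things; names that differ only in an ending like _2 or _b are one class to them, and where a whole thing is asked for, a point or a joint stands for the part that bears it (a point fixed in the world has none). Each returns a list of dicts, best first, with "confidence" (0 to 1); they miss things now and then, are a little off and sometimes report something else, mostly with a low value. They report only what shows in the picture. A call takes as long as a camera call. They do not tell look-alikes from the thing itself.
- nets.cut_out(camera, thing): "region" (420x560 bool, what is visible of it).
- nets.spot_point(camera, thing): "position" ([x, y, z] in mm, in world coordinates, good to about 4 mm: a listed point, or the origin of a listed thing).
Readings, each from a call of its own:
- sensors.read_clock(): time.
- sensors.read_joint_positions(): joint angles.
- sensors.read_joint_vel(): joint speeds.
- sensors.read_tau(): joint torques, N m.
- sensors.read_tcp_pos(): TCP position.
- sensors.read_ee_rot(): TCP orientation.
- sensors.read_contact_force(): force on the tool from outside, world axes, zero at the start.
- sensors.read_moment(): the same for the moment, N m.
- sensors.read_opening(): finger opening in mm.
Only numpy, scipy, OpenCV 4.12 (cv2) and the standard library are available. Lean on these libraries where they do the work, as an engineer would, in place of code of your own. Each camera call takes 0.05 s, during which the arm holds its last target.

### The job

Load the four clean heat-proof things from the blue mat into their dishes on the steel oven tray: the steel syringe with the thumb ring lying along the long narrow dish, the steel horseshoe impression tray (open in the middle) flat in the wide oblong dish, the bur block upright in the square dish and the little glass dish upright in the round one. The disposable plastic syringe and the plastic impression tray with the closed palate would melt: leave them where they lie. Set each one down on the floor of its dish and let go of it there; do not drop it in.

Things in the scene. Friction and masses are not known exactly. Their poses are not given: they have to be found in the camera images.
- syringe: steel cartridge syringe, 116 mm long (x), lying flat: thumb ring 26 mm across at the -x end, wings 46 mm wide, 13 mm high at x = -14 mm, round barrel 16 mm thick from x = -14 to 44 (axis 8 mm up), thin hub to x = 58. Grip across the barrel near x = 14 mm. Origin: under the middle of its length, at its underside; z up. 80 g. On the 3 mm thick blue mat.
- impression_tray: steel lower impression tray lying flat: U-shaped trough, open in the middle and at +x, 62 mm wide (y), 20 mm high, from x = -13 to 48 mm; straight handle from x = -13 to -48 mm, 14 mm wide, underside 14 mm, top 20 mm above the origin. Grip across the handle at x = -30 mm. Origin: under the middle of its overall length, at its underside. 45 g. On the 3 mm thick blue mat.
- bur_block: aluminium bur block standing upright, 56 mm (x) by 26 mm (y) by 22 mm high, with ten thin burs rising another 13 mm from its top (35 mm in all), all within 8 mm of its long middle line. Origin: centre of its underside; z up. About 90 g. On the 3 mm thick blue mat.
- dappen: small round greenish-clear glass dappen dish standing upright, 28 mm high, 36 mm in diameter over its top 10 mm, waisted to 29 mm at 9 mm height, foot 35 mm. Origin: centre of its underside; z up. About 45 g. On the 3 mm thick blue mat.
- plastic_syringe: look-alike, to be left: disposable white plastic syringe, 116 mm long along its x, fat barrel 19 mm in diameter, flat flange 36 mm wide, and a flat thumb disc 19 mm in diameter (no ring) at the -x end. Origin: under the middle of its length, at its underside. On the 3 mm thick blue mat.
- plastic_tray: look-alike, to be left: disposable off-white plastic upper impression tray, same outline as the steel one (97 mm long, 62 mm wide, 20 mm high, handle along -x) but closed in the middle by a domed palate, handle 22 mm wide. Origin: under the middle of its overall length, at its underside. On the 3 mm thick blue mat.
- dish_long: long narrow rectangular steel dish, outside 190 mm along its x by 80 mm along its y. Fixed on the perforated steel oven tray, 3 mm above the bench; inner floor 3 mm above its origin; rim 12 mm above its origin, wall 3 mm thick. Origin: centre of its underside.
- dish_wide: oblong rectangular steel dish, outside 120 mm along its x by 96 mm along its y. Fixed on the perforated steel oven tray, 3 mm above the bench; inner floor 3 mm above its origin; rim 12 mm above its origin, wall 3 mm thick. Origin: centre of its underside.
- dish_square: square steel dish, outside 84 mm by 84 mm, sides along its x and y. Fixed on the perforated steel oven tray, 3 mm above the bench; inner floor 3 mm above its origin; rim 12 mm above its origin, wall 3 mm thick. Origin: centre of its underside.
- dish_round: round steel dish, 92 mm in outside diameter at the rim, 84 mm at the foot. Fixed on the perforated steel oven tray, 3 mm above the bench; inner floor 3 mm above its origin; rim 12 mm above its origin, wall 3 mm thick. Origin: centre of its underside.
There are look-alikes about, which are no part of the job. What is shaped like the dish_round but red or yellow is not meant.

How it is judged (in metres and radians):
At the end, for the whole second after the job is handed in: Each thing rests, still and flat, on its dish's floor (within 6 mm; 0.12 rad): tray within 45 x 33 mm of the wide dish's centre, bur block 30 mm, glass 27 mm; syringe (0.3 rad) within 36 mm along, 22 mm across and 0.5 rad of the long dish. Plastic things moved under 20 mm (x of syringe in the frame of dish_long between -0.036 and 0.036 m and y of syringe in the frame of dish_long between -0.022 and 0.022 m and z of syringe in the frame of dish_long between -0.002 and 0.009 m and angle between syringe's own z axis and vertical below 0.3 rad and angle between the x axis of syringe and the x axis of dish_long, either way round below 0.5 rad and x of impression_tray in the frame of dish_wide between -0.045 and 0.045 m and y of impression_tray in the frame of dish_wide between -0.033 and 0.033 m and z of impression_tray in the frame of dish_wide between -0.002 and 0.009 m and angle between each of impression_tray, bur_block, dappen's own z axis and vertical below 0.12 rad and x of bur_block in the frame of dish_square between -0.03 and 0.03 m and y of bur_block in the frame of dish_square between -0.03 and 0.03 m and z of bur_block in the frame of dish_square between -0.002 and 0.009 m and x of dappen in the frame of dish_round between -0.027 and 0.027 m and y of dappen in the frame of dish_round between -0.027 and 0.027 m and z of dappen in the frame of dish_round between -0.002 and 0.009 m and linear speed of each of syringe, impression_tray, bur_block, dappen, plastic_syringe, plastic_tray below 0.02 m/s and distance of each of plastic_syringe, plastic_tray from where it was at the start of the episode below 0.02 m); the robot touches nothing.
It fails at once if a plastic look-alike is moved more than 20 mm (distance of any of plastic_syringe, plastic_tray from where it was at the start of the episode above 0.02 m).
It fails at once if a thing is dropped: it falls free of the fingers faster than 0.7 m/s (from about 25 mm) ((linear speed of syringe above 0.7 m/s and contact force between syringe and the fingers below 0.05 N) or (linear speed of impression_tray above 0.7 m/s and contact force between impression_tray and the fingers below 0.05 N) or (linear speed of bur_block above 0.7 m/s and contact force between bur_block and the fingers below 0.05 N) or (linear speed of dappen above 0.7 m/s and contact force between dappen and the fingers below 0.05 N)).
It also fails if it takes over 106 s, if anything falls off the work surface, if the arm or the gripper's body presses on something with over 40 N, if the wrist force passes 120 N, or if a joint passes its speed limit or range.

## Working session

There is one attempt and no reset: what is moved stays moved. The work goes in short steps, each a Python script; the robot and the scene stay as the last script left them, time stands still between calls to the robot, and variables do not carry over. Pictures are saved under pics/ and viewed, and the job is handed in when it is done.

```bash
ls; mkdir -p pics
python3 - <<'E'
from rig import env, eoat, viewer, nets, sensors
import cv2
for n in ("top","side"):
    im,d=viewer.grab_frame(n); cv2.imwrite(f"pics/{n}0.png",im)
    import numpy as np
    np.save(f"pics/{n}0.npy",d)
    p=viewer.camera_params(n); print(n,{k:np.round(v,3).tolist() for k,v in p.items()})
print(viewer.camera_params("wrist"), sensors.read_clock())
E
```

```text
pics
top {'fx': 398.901, 'fy': 398.901, 'cx': 281.292, 'cy': 204.233, 'rvec': [2.196, -2.161, 0.138], 'tvec': [-107.177, 523.837, 1191.112]}
side {'fx': 429.754, 'fy': 429.754, 'cx': 278.714, 'cy': 209.876, 'rvec': [0.413, -2.654, 1.371], 'tvec': [449.876, 183.095, 971.089]}
{'fx': 328.7033514494542, 'fy': 328.7033514494542, 'cx': 277.4657752900665, 'cy': 209.0995010382813, 'mount': array([[ 6.60128174e-04, -9.62235805e-01, -2.72216495e-01,
         7.01007302e+01],
       [ 9.99999420e-01,  8.66986629e-04, -6.39629812e-04,
        -5.01023475e-01],
       [ 8.51482769e-04, -2.72215915e-01,  9.62235819e-01,
        -1.42767175e+02],
       [ 0.00000000e+00,  0.00000000e+00,  0.00000000e+00,
         1.00000000e+00]])} 0.1
```

View pics/top0.png

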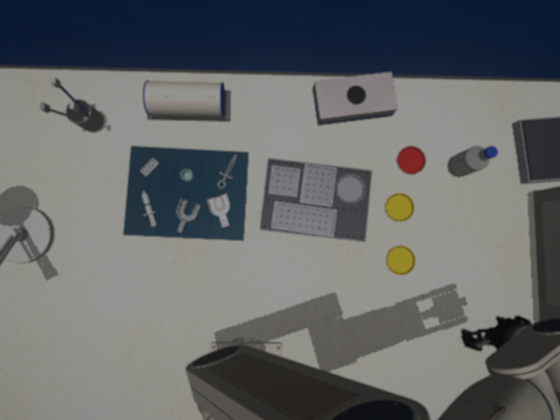

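View pics/side0.png

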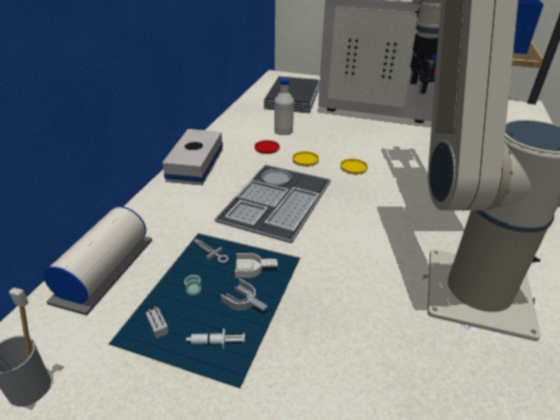

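```bash
cat > h.py <<'E'
import numpy as np, cv2
from rig import env, eoat, viewer, nets, sensors
DOWN=lambda a: np.array([[np.cos(a),np.sin(a),0],[np.sin(a),-np.cos(a),0],[0,0,-1.]])
def ext(name,T=None):
    p=viewer.camera_params(name); K=np.array([[p['fx'],0,p['cx']],[0,p['fy'],p['cy']],[0,0,1.]])
    if name=='wrist':
        M=T@np.array(p['mount']); R=M[:3,:3]; t=M[:3,3]
    else:
        Rc=cv2.Rodrigues(np.array(p['rvec'],float))[0]; R=Rc.T; t=-Rc.T@np.array(p['tvec'],float)
    return K,R,t   # cam->world
def tool():
    T=np.eye(4); T[:3,:3]=sensors.read_ee_rot(); T[:3,3]=sensors.read_tcp_pos(); return T
def toplane(uv,z,E):
    K,R,t=E; uv=np.atleast_2d(uv).astype(float)
    r=np.c_[uv,np.ones(len(uv))]@np.linalg.inv(K).T@R.T
    s=(z-t[2])/r[:,2]; return t+r*s[:,None]
def cloud(d,E):
    K,R,t=E; v,u=np.mgrid[:d.shape[0],:d.shape[1]]
    c=np.dstack([(u-K[0,2])/K[0,0]*d,(v-K[1,2])/K[1,1]*d,d]); return c@R.T+t
def project(P,E):
    K,R,t=E; c=(np.atleast_2d(P)-t)@R; q=c@K.T; return q[:,:2]/q[:,2:]
E
python3 - <<'E'
from h import *
im=cv2.imread("pics/top0.png"); c=im[135:250,110:390]
cv2.imwrite("pics/top0z.png",cv2.resize(c,None,fx=2.8,fy=2.8,interpolation=cv2.INTER_CUBIC))
E=ext('top'); d=np.load("pics/top0.npy"); C=cloud(d,E)
for n,(u,v) in dict(cap=(149,208),ring=(228,170),steel=(186,214),plas=(220,208),bur=(150,167),dap=(187,174),long=(304,218),wide=(318,184),sq=(284,181),rnd=(350,188),matc=(160,190),roll=(185,90),rl=(147,100)).items(): print(n,np.round(C[v,u]),np.round(toplane((u,v),10,E)[0]))
for t in ["syringe","impression_tray","bur_block","dappen","dish_long","dish_wide","dish_square","dish_round","plastic_syringe","plastic_tray"]:
    print(t,[(np.round(x['position']).tolist(),round(x['confidence'],2)) for x in nets.spot_point('top',t)][:4])
E
```

```text
cap [508. 304.  21.] [509. 308.  10.]
ring [630.  68.  20.] [632.  69.  10.]
steel [493. 196.  -0.] [492. 194.  10.]
plas [512.  90.  15.] [512.  90.  10.]
bur [632. 304.  34.] [637. 311.  10.]
dap [616. 194.  17.] [617. 196.  10.]
long [ 486. -170.    9.] [ 486. -170.   10.]
wide [ 594. -213.    6.] [ 593. -213.   10.]
sq [ 601. -106.    6.] [ 601. -106.   10.]
rnd [ 583. -314.    7.] [ 582. -313.   10.]
matc [566. 279.   2.] [565. 277.  10.]
roll [850. 191. 105.] [887. 213.  10.]
rl [817. 300. 104.] [852. 331.  10.]
syringe [([624.0, 72.0, -1.0], 0.61)]
impression_tray [([486.0, 194.0, 5.0], 0.76)]
bur_block [([635.0, 310.0, -1.0], 0.66)]
dappen [([612.0, 194.0, 8.0], 0.58)]
dish_long [([480.0, -170.0, 0.0], 0.97)]
dish_wide [([590.0, -210.0, 5.0], 0.69)]
dish_square [([601.0, -103.0, 3.0], 0.61)]
dish_round [([577.0, -316.0, 6.0], 0.81), ([355.0, -468.0, -0.0], 0.69), ([522.0, -470.0, 1.0], 0.64), ([675.0, -505.0, 0.0], 0.63)]
plastic_syringe [([502.0, 313.0, 1.0], 0.69)]
plastic_tray [([499.0, 86.0, 6.0], 0.69)]
```

View pics/top0z.png

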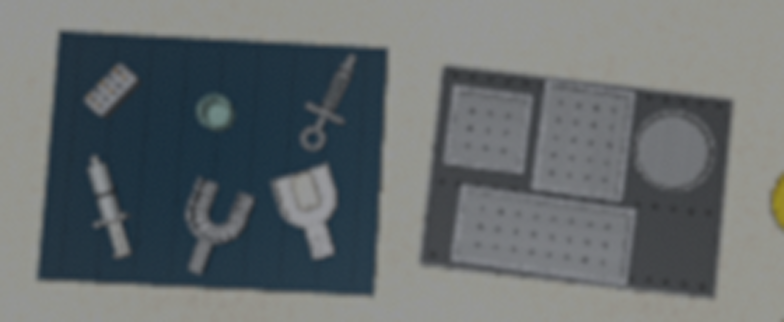

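Run:
```python
from h import *
print(np.round(tool(),2))
for P in [(560,190,200),(550,-190,200)]:
  for a in range(-180,180,30):
    q=env.ik(P,DOWN(np.radians(a))); print(P,a,None if q is None else np.round(q))
```

```text
[[ 9.4000e-01  3.3000e-01 -0.0000e+00  2.0832e+02]
 [ 3.3000e-01 -9.4000e-01 -0.0000e+00 -5.8924e+02]
 [-0.0000e+00  0.0000e+00 -1.0000e+00  2.3133e+02]
 [ 0.0000e+00  0.0000e+00  0.0000e+00  1.0000e+00]]
(560, 190, 200) -180 [ 18.  24.  99.  -0.  57. -72.]
(560, 190, 200) -150 [  18.   24.   99.   -0.   57. -102.]
(560, 190, 200) -120 [  18.   24.   99.   -0.   57. -132.]
(560, 190, 200) -90 None
(560, 190, 200) -60 None
(560, 190, 200) -30 [ 18.  24.  99.  -0.  57. 138.]
(560, 190, 200) 0 [ 18.  24.  99.  -0.  57. 108.]
(560, 190, 200) 30 [18. 24. 99. -0. 57. 78.]
(560, 190, 200) 60 [18. 24. 99. -0. 57. 48.]
(560, 190, 200) 90 [18. 24. 99. -0. 57. 18.]
(560, 190, 200) 120 [ 18.  24.  99.  -0.  57. -12.]
(560, 190, 200) 150 [ 18.  24.  99.  -0.  57. -42.]
(550, -190, 200) -180 [ -20.   23.  100.   -0.   57. -110.]
(550, -190, 200) -150 [ -20.   23.  100.   -0.   57. -140.]
(550, -190, 200) -120 None
(550, -190, 200) -90 None
(550, -190, 200) -60 [-20.  23. 100.  -0.  57. 130.]
(550, -190, 200) -30 [-20.  23. 100.  -0.  57. 100.]
(550, -190, 200) 0 [-20.  23. 100.  -0.  57.  70.]
(550, -190, 200) 30 [-20.  23. 100.  -0.  57.  40.]
(550, -190, 200) 60 [-20.  23. 100.  -0.  57.  10.]
(550, -190, 200) 90 [-20.  23. 100.  -0.  57. -20.]
(550, -190, 200) 120 [-20.  23. 100.  -0.  57. -50.]
(550, -190, 200) 150 [-20.  23. 100.  -0.  57. -80.]
```

Run:
```python
from h import *
def shot(n):
    T=tool(); im,d=viewer.grab_frame('wrist'); cv2.imwrite(f"pics/{n}.png",im); np.savez(f"pics/{n}.npz",T=T,d=d)
    E=ext('wrist',T)
    for t in ["syringe","impression_tray","bur_block","dappen"] if 'mat' in n else ["dish_long","dish_wide","dish_square","dish_round"]:
        print(t,[(np.round(x['position']).tolist(),round(x['confidence'],2)) for x in nets.spot_point('wrist',t)][:4])
env.reach((560,-190,250),DOWN(np.pi/2)); shot('w_dish')
env.reach((570,220,230),DOWN(np.pi/2)); shot('w_mat')
print(sensors.read_clock())
```

```text
dish_long [([480.0, -170.0, 1.0], 0.57)]
dish_wide [([593.0, -209.0, 1.0], 0.6)]
dish_square [([600.0, -109.0, 2.0], 0.95), ([479.0, -169.0, 4.0], 0.48), ([596.0, -208.0, 1.0], 0.29)]
dish_round [([522.0, -467.0, 4.0], 0.95), ([579.0, -314.0, 7.0], 0.76)]
syringe [([627.0, 75.0, 6.0], 0.55)]
impression_tray [([483.0, 199.0, 5.0], 0.8)]
bur_block [([635.0, 306.0, 6.0], 0.68)]
dappen [([610.0, 192.0, 6.0], 0.9)]
4.5417
```

View pics/w_dish.png

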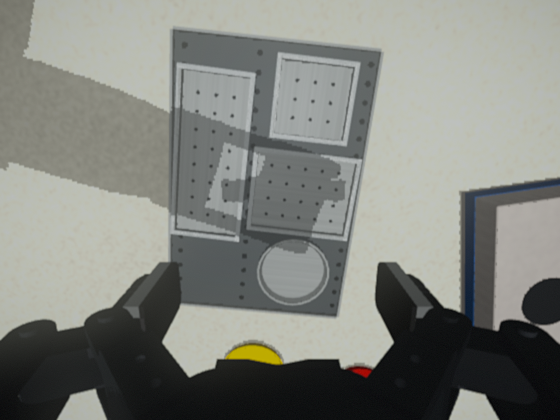

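View pics/w_mat.png

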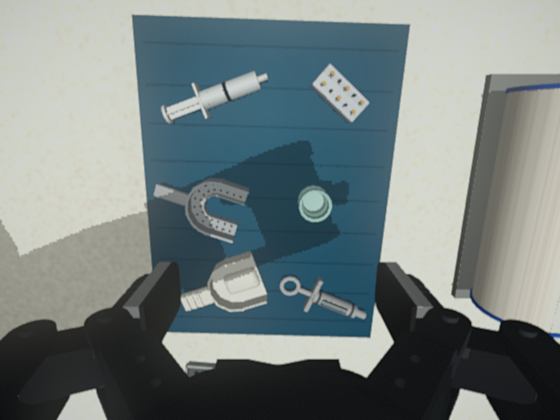

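Run:
```python
import cv2
im=cv2.imread("pics/w_mat.png")
c=im[50:340,140:400]; cv2.imwrite("pics/w_matz.png",cv2.resize(c,None,fx=2.06,fy=2.06,interpolation=cv2.INTER_CUBIC))
a=im[265:330,270:380]; cv2.imwrite("pics/z1.png",cv2.resize(a,None,fx=7,fy=7,interpolation=cv2.INTER_CUBIC))
a=im[165:255,145:260]; cv2.imwrite("pics/z2.png",cv2.resize(a,None,fx=6,fy=6,interpolation=cv2.INTER_CUBIC))
a=im[55:135,300:385]; cv2.imwrite("pics/z3.png",cv2.resize(a,None,fx=7,fy=7,interpolation=cv2.INTER_CUBIC))
```

```text
(no output)
```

View pics/z1.png

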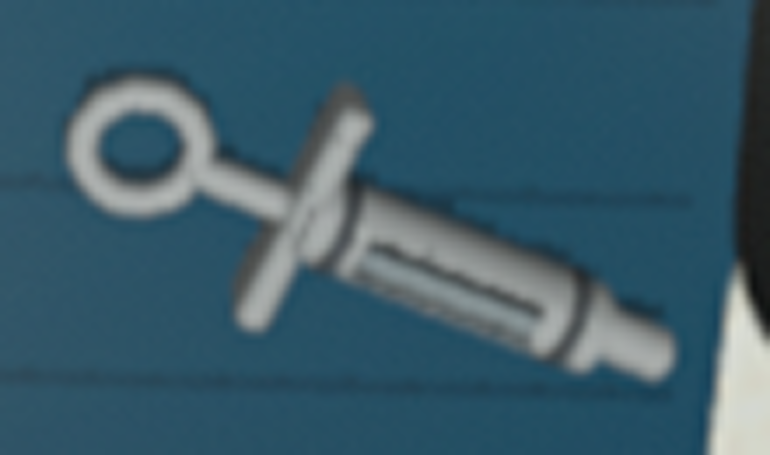

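View pics/z2.png

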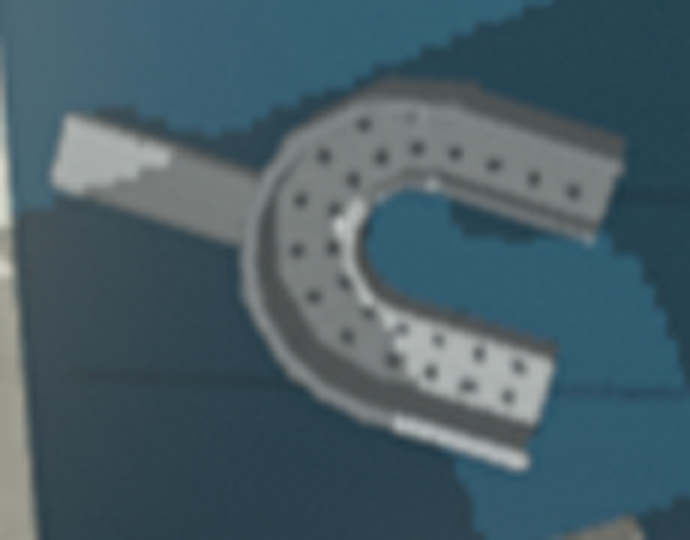

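View pics/z3.png

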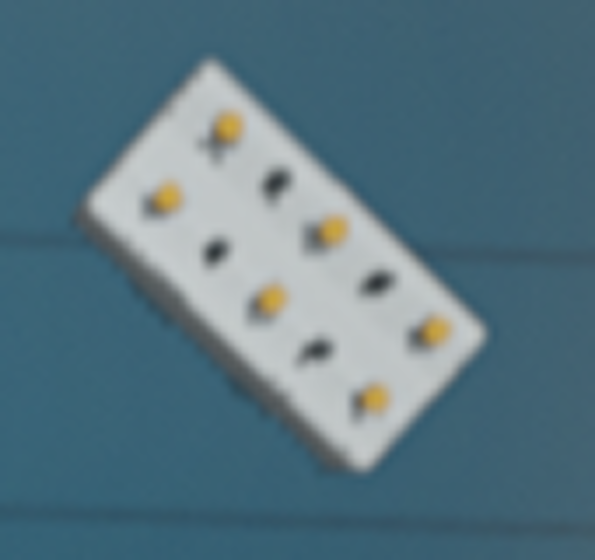

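Run:
```python
from h import *
f=np.load("pics/w_mat.npz"); E=ext('wrist',f['T']); C=cloud(f['d'],E); Z=C[...,2]
im=cv2.imread("pics/w_mat.png"); K,R,t=E; print('cam',t)
def P(o,s,pts,z): return toplane(np.array(pts)/s+np.array(o)-0.5+0.5/s,z,E)
print('mat z',np.median(Z[150:165,200:380]))
# syringe
ring=P((270,265),7,[(140,145)],6)[0]; tip=P((270,265),7,[(664,358)],11)[0]; b=P((270,265),7,[(345,228),(578,318)],11)
print('syr ring',ring,'tip',tip,'len',np.linalg.norm((tip-ring)[:2]),'barrel',b)
d=b[1]-b[0];print('ang barrel',np.degrees(np.arctan2(d[1],d[0])),'blen',np.linalg.norm(d)); d=tip-ring; print('ang all',np.degrees(np.arctan2(d[1],d[0])))
h=P((145,165),6,[(70,112),(52,190),(260,172),(240,243)],23); print('handle',h)
u=P((145,165),6,[(625,138),(525,470)],23);print('tips',u,np.linalg.norm(u[0]-u[1]))
k=P((300,55),7,[(210,60),(487,332),(365,472),(85,203)],25); print('bur',k,k.mean(0),[np.linalg.norm(k[i]-k[i-1]) for i in range(4)])
d=k[1]-k[0]; print(np.degrees(np.arctan2(d[1],d[0])))
# dappen
a=im[180:228,290:340]; cv2.imwrite("pics/z4.png",cv2.resize(a,None,fx=12,fy=12,interpolation=cv2.INTER_CUBIC))
a=im[170:230,200:400]
m=np.zeros(Z.shape,bool);m[180:230,290:340]=1
q=C[m&(Z>26)];print('dap',len(q),q.mean(0) if len(q) else 0,q.min(0),q.max(0))
m=np.zeros(Z.shape,bool);m[55:135,300:385]=1;q=C[m&(Z>22)];print('bur',q.mean(0),cv2.minAreaRect(q[:,:2].astype(np.float32)), np.median(q[:,2]))
m=np.zeros(Z.shape,bool);m[265:330,270:375]=1;q=C[m&(Z>7)&(Z<30)];print('syr',q.mean(0),cv2.minAreaRect(q[:,:2].astype(np.float32)),q[:,2].max())
m=np.zeros(Z.shape,bool);m[165:255,145:255]=1;q=C[m&(Z>10)];print('tray',cv2.minAreaRect(q[:,:2].astype(np.float32)),q[:,2].max())
im2=cv2.imread("pics/w_dish.png")[20:320,160:390]; cv2.imwrite("pics/z5.png",cv2.resize(im2,None,fx=2,fy=2,interpolation=cv2.INTER_CUBIC))
```

```text
cam [571.09502529 289.01800653 372.80895005]
mat z 3.2679604394880357
syr ring [586.22281771  87.01339575   6.        ] tip [680.7209029   47.08718971  11.        ] len 102.58650024702365 barrel [[622.42308221  73.42451436  11.        ]
 [664.74030149  55.28821009  11.        ]]
ang barrel -23.198994461351283 blen 46.03990203537128
ang all -22.9044514007269
handle [[440.11505787 219.20672146  23.        ]
 [435.37967979 204.75495938  23.        ]
 [473.53874112 208.10222588  23.        ]
 [468.87050028 194.73487701  23.        ]]
tips [[540.05286515 214.38160624  23.        ]
 [519.52036629 150.08343914  23.        ]] 67.49694661038511
bur [[622.17987099 338.82507422  25.        ]
 [663.57664495 302.68825424  25.        ]
 [647.21541745 283.22345121  25.        ]
 [605.25720868 320.10995858  25.        ]] [634.55728552 311.21168456  25.        ] [np.float64(25.231568573678466), np.float64(54.95054733626324), np.float64(25.427707772974617), np.float64(55.86685698412368)]
-41.1189456719754
dap 354 [610.51868823 199.04502016  42.03031533] [571.09502529 178.63854621  26.08141538] [629.32019118 289.01800653 372.80895005]
bur [632.6587709  310.60012919  32.32402823] ((617.864501953125, 294.7431640625), (75.1040267944336, 56.92131805419922), 44.13743591308594) 25.34913207867052
syr [626.35450339  73.5071824   15.35055706] ((628.253173828125, 75.30525207519531), (43.810020446777344, 112.32676696777344), 81.45925903320312) 21.230759468175506
tray ((497.9751281738281, 222.07928466796875), (161.5005340576172, 115.00812530517578), 77.92852020263672) 372.808950051746
```

View pics/z4.png

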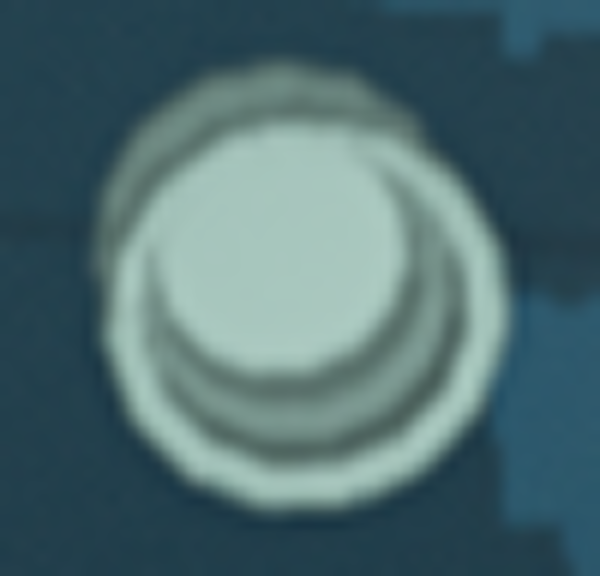

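View pics/z5.png

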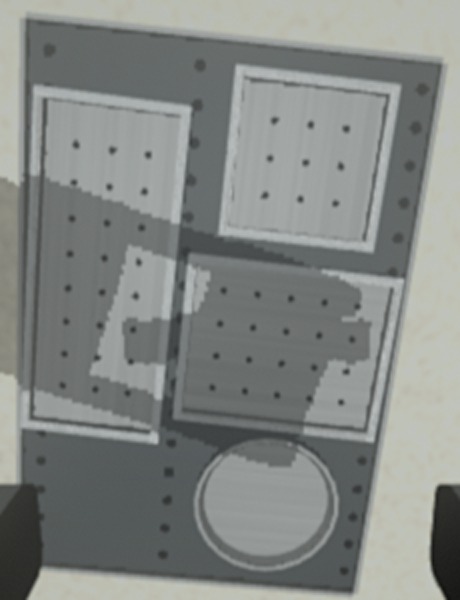

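Run:
```python
from h import *
f=np.load("pics/w_dish.npz"); E=ext('wrist',f['T']); Et=ext('top')
P=lambda pts,z=15: toplane(np.array(pts)/2+np.array((160,20))-0.25,z,E)
D={'long':[(35,85),(192,103),(157,443),(22,420)],'square':[(236,65),(402,84),(373,252),(218,235)],'wide':[(186,252),(405,278),(374,441),(172,418)]}
for n,c in D.items():
    p=P(c)[:,:2]; print(n,'c',p.mean(0),'sides',[round(np.linalg.norm(p[i]-p[i-1]),1) for i in range(4)],'ang',[round(np.degrees(np.arctan2(*(p[i]-p[i-1])[::-1])),1) for i in range(4)])
print('round',P([(267,503),(194,503),(339,503),(267,438),(267,570)]))
c=toplane([(315.4,206)],31,ext('wrist',np.load("pics/w_mat.npz")['T'])); print('dap',c)
# top image rough corners of z5-like crops (scale 2.8 origin 110,135)
Q=lambda pts,z=15: toplane(np.array(pts)/2.8+np.array((110,135))-0.3,z,Et)
D={'long':[(461,183),(637,206),(628,287),(450,261)],'square':[(451,83),(533,92),(526,175),(442,165)],'wide':[(545,78),(637,90),(624,201),(530,189)]}
for n,c in D.items():
    p=Q(c)[:,:2]; print('top',n,'c',p.mean(0),'sides',[round(np.linalg.norm(p[i]-p[i-1]),1) for i in range(4)],'ang',[round(np.degrees(np.arctan2(*(p[i]-p[i-1])[::-1])),1) for i in range(4)])
print('round',Q([(675,150)]))
print('top bur',Q([(111,90)],25),'dap',Q([(214,111)],31),'ring',Q([(313,136)],6),'tip',Q([(350,57)],11),'handle end',Q([(200,270)],23))
```

```text
long c [ 483.73109453 -165.72534363] sides [np.float64(189.3), np.float64(83.5), np.float64(195.6), np.float64(82.9)] ang [np.float64(82.8), np.float64(-6.1), np.float64(-97.4), np.float64(169.6)]
square c [ 599.77017826 -104.64489113] sides [np.float64(88.1), np.float64(88.4), np.float64(88.3), np.float64(88.2)] ang [np.float64(83.4), np.float64(-6.0), np.float64(-96.8), np.float64(173.8)]
wide c [ 589.408663  -210.2335167] sides [np.float64(99.9), np.float64(125.9), np.float64(100.3), np.float64(124.4)] ang [np.float64(83.9), np.float64(-6.7), np.float64(-96.9), np.float64(173.1)]
round [[ 580.35660085 -309.18101152   15.        ]
 [ 534.3114787  -309.14066288   15.        ]
 [ 625.77289661 -309.22080913   15.        ]
 [ 579.81995942 -265.45927161   15.        ]
 [ 580.94396698 -357.03543981   15.        ]]
dap [[612.10985491 195.8043522   31.        ]]
top long c [ 484.50326271 -169.64571167] sides [np.float64(86.9), np.float64(196.4), np.float64(90.0), np.float64(197.5)] ang [np.float64(-7.0), np.float64(-96.5), np.float64(173.7), np.float64(82.6)]
top square c [ 600.88422002 -106.20500268] sides [np.float64(92.7), np.float64(92.0), np.float64(93.7), np.float64(93.6)] ang [np.float64(-5.1), np.float64(-95.2), np.float64(175.8), np.float64(84.2)]
top wide c [ 590.96690447 -213.19213715] sides [np.float64(126.0), np.float64(103.8), np.float64(125.8), np.float64(104.9)] ang [np.float64(-7.1), np.float64(-96.4), np.float64(173.4), np.float64(83.7)]
round [[ 580.72355291 -314.72228627   15.        ]]
top bur [[634.21653889 308.4287005   25.        ]] dap [[612.00274734 193.81251888  31.        ]] ring [[590.31605588  88.49467278   6.        ]] tip [[679.6289349   49.32186463  11.        ]] handle end [[438.78176327 203.73058197  23.        ]]
```

```bash
cat >> h.py <<'E'
rad=np.radians
def pick(x,y,a,z,pre,f=50,hi=130):
    R=DOWN(rad(a))
    eoat.move_gripper(pre)
    env.reach((x,y,hi),R)
    env.movel((x,y,z+25),v=150); F0=np.array(sensors.read_contact_force()); env.movel((x,y,z),v=60)
    print('F down',np.round(np.array(sensors.read_contact_force())-F0,1))
    eoat.move_gripper(0,f_grip=f); print('opening',sensors.read_opening())
    env.movel((x,y,z+10),v=50); env.movel((x,y,hi),v=150); print('lifted opening',sensors.read_opening(),'t',sensors.read_clock())
def place(x,y,a,z,rel,hi=130):
    R=DOWN(rad(a))
    env.reach((x,y,hi),R); env.movel((x,y,z+12),v=150)
    env.wait(0.2); F0=np.array(sensors.read_contact_force())
    env.movel((x,y,z+2),v=40)
    for dz in np.arange(1.5,-1.6,-0.5):
        env.movel((x,y,z+dz),v=20); F=np.array(sensors.read_contact_force())-F0
        if F[2]>3: break
    print('touch dz',dz,'F',np.round(F,1),'opening',sensors.read_opening())
    eoat.move_gripper(rel); env.wait(0.2); env.movel((x,y,z+30),v=60); env.movel((x,y,hi),v=200); print('t',sensors.read_clock())
def shot(n):
    T=tool(); im,d=viewer.grab_frame('wrist'); cv2.imwrite(f"pics/{n}.png",im); np.savez(f"pics/{n}.npz",T=T,d=d)
E
python3 - <<'E'
from h import *
pick(640.5,65,157,4.5,50)
shot('g1')
E
```

```text
F down [ 0.   0.2 -0.4]
opening 13.410507548832474
lifted opening 13.935207433469692 t 9.3333
```

View pics/g1.png

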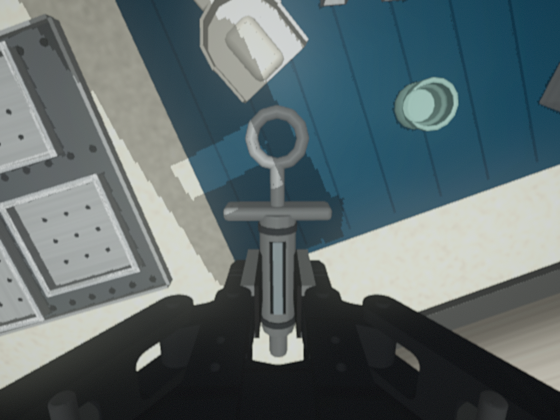

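Run:
```python
from h import *
f=np.load("pics/g1.npz"); E=ext('wrist',f['T']); C=cloud(f['d'],E)
for n,(u,v) in dict(ringtop=(277,113),ringl=(252,135),ringr=(302,137),rod=(277,185),wl=(240,211),wr=(318,211),cart=(278,260),b1=(266,230),b2=(266,300),hub=(278,345)).items(): print(n,np.round(C[v,u]-f['T'][:3,3],1))
```

```text
ringtop [-64.   28.2   8.8]
ringl [-60.1  15.7   8.4]
ringr [-51.6  33.8   8.8]
rod [-37.6  17.    9.2]
wl [-33.8  -1.4  11. ]
wr [-20.7  28.6   9.7]
cart [-8.9  5.3 15. ]
b1 [-22.6   5.7  13.1]
b2 [ 8.7 -8.  11.1]
hub [ 33.1 -12.5  10.8]
```

Run:
```python
from h import *
d=np.array([np.cos(rad(-96.5)),np.sin(rad(-96.5))]); p=np.array([484,-168])+14*d
place(*p,83.5,7.5,30)
shot('p1')
```

```text
touch dz 0.0 F [-1.   0.7  5.1] opening 13.68150707921533
t 14.75
```

View pics/p1.png

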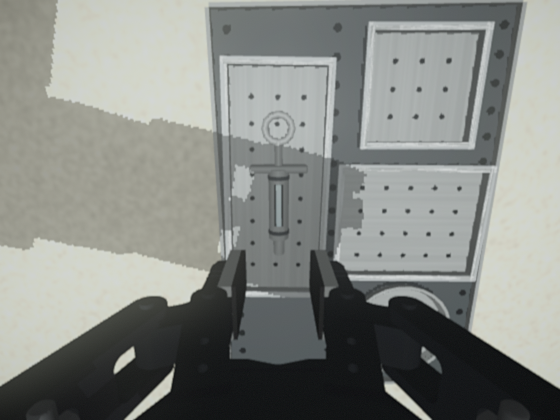

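Run:
```python
from h import *
pick(455.2,206.3,162.4,8,45)
shot('g2')
f=np.load("pics/g2.npz"); E=ext('wrist',f['T']); C=cloud(f['d'],E)
T=f['T']; L=(C-T[:3,3])@T[:3,:3]   # tool coords
m=(abs(L[...,1])<45)&(L[...,0]<80)&(L[...,0]>-120)&(L[...,2]>-30)&(L[...,2]<35)
cv2.imwrite('pics/g2m.png',(m*255).astype(np.uint8))
```

```text
F down [-0.1 -0.6 -0.3]
opening 12.546992165690988
lifted opening 12.57186971605062 t 19.55
```

View pics/g2.png

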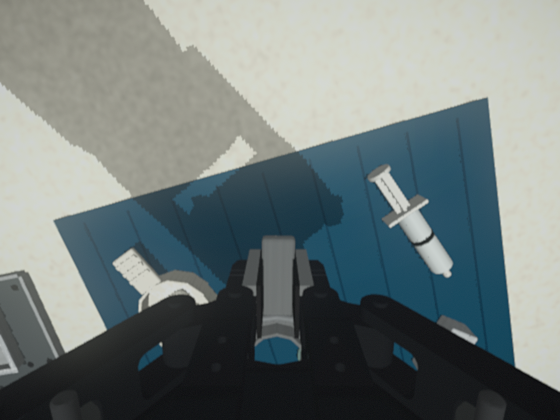

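Run:
```python
from h import *
f=np.load("pics/g2.npz"); E=ext('wrist',f['T']); C=cloud(f['d'],E); T=f['T']
L=(C-T[:3,3])@T[:3,:3]
for v in range(236,340,8): print(v,np.round(L[v,278],1),np.round(L[v,268],1),np.round(L[v,288],1))
```

```text
236 [ 19.3   1.4 -10.7] [ 19.4  -2.9 -11.1] [ 19.7   5.6 -11.8]
244 [ 17.2   1.4 -14.6] [ 17.5  -2.8 -15.3] [ 17.1   5.5 -14.2]
252 [ 13.4   1.4 -14.2] [ 13.3  -2.9 -14. ] [ 14.    5.5 -15.4]
260 [  9.8   1.4 -14.2] [  9.7  -2.9 -14. ] [ 10.1   5.6 -15. ]
268 [  6.2   1.4 -14.6] [  6.1  -2.9 -14.3] [  6.1   5.6 -14.3]
276 [  3.2   1.4 -16.1] [  3.   -2.9 -15.7] [  3.    5.6 -15.6]
284 [ -1.2   1.4 -14.9] [ -1.1  -2.9 -15. ] [ -1.4   5.7 -14.5]
292 [ -5.1   1.4 -14.9] [ -5.4  -3.  -14.4] [ -4.7   5.7 -15.5]
300 [ -9.2   1.4 -14.5] [ -9.2  -3.  -14.6] [ -8.9   5.8 -15.1]
308 [-12.9   1.4 -15.1] [-13.3  -3.  -14.4] [-13.6   5.8 -13.9]
316 [-16.4   1.4 -15.8] [-17.2  -3.1 -14.7] [-18.2   5.9 -13.2]
324 [-32.9   1.5   1.9] [-34.2  -3.7   3.6] [-33.5   6.6   2.6]
332 [-33.4   1.4  -3.9] [-34.5  -3.5  -2.4] [-34.2   6.4  -2.8]
```

Run:
```python
from h import *
d=np.array([np.cos(rad(-6.5)),np.sin(rad(-6.5))]); p=np.array([590,-211.5])-29.5*d
place(*p,173.5,11,30)
shot('p2')
```

```text
touch dz 0.0 F [-2.1  0.2  4.6] opening 12.8873415858319
t 25.4
```

View pics/p2.png

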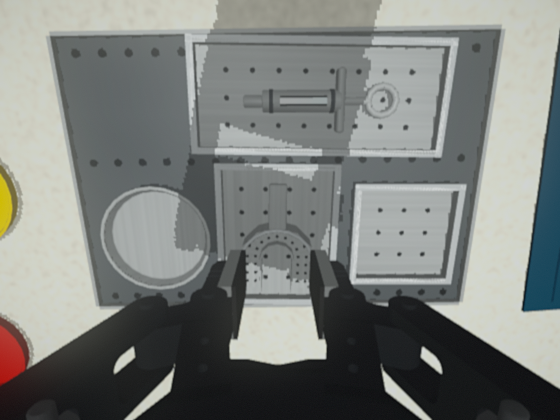

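Run:
```python
from h import *
pick(634.5,310.5,138.9,7,55)
shot('g3')
f=np.load("pics/g3.npz"); E=ext('wrist',f['T']); C=cloud(f['d'],E); T=f['T']
L=(C-T[:3,3])@T[:3,:3]
for v in range(220,340,8): print(v,np.round(L[v,278],1),np.round(L[v,268],1),np.round(L[v,288],1))
```

```text
F down [0.2 1.9 1.5]
opening 24.980546047238754
lifted opening 24.580448696028554 t 30.7
220 [ 28.4   1.4 -15.3] [ 28.3  -2.7 -15. ] [ 28.4   5.5 -15.3]
228 [ 25.5   1.4 -16.8] [ 25.9  -2.6 -18. ] [ 25.4   5.5 -16.4]
236 [ 22.3   1.4 -17.5] [ 22.6  -2.6 -18.1] [ 22.3   5.5 -17.3]
244 [ 19.4   1.4 -18.8] [ 18.6  -2.7 -16.9] [ 19.    5.5 -17.8]
252 [ 15.5   1.4 -17.8] [ 15.3  -2.7 -17.4] [ 20.3   5.1 -29. ]
260 [ 11.8   1.4 -17.6] [ 11.8  -2.7 -17.5] [  69.1    1.1 -142.8]
268 [  8.4   1.4 -18. ] [  8.3  -2.7 -17.8] [  8.7   5.6 -18.7]
276 [  4.5   1.4 -17.5] [  4.3  -2.8 -17.3] [  4.5   5.6 -17.5]
284 [  0.6   1.5 -17.3] [  1.2  -2.8 -18.5] [  0.7   5.7 -17.6]
292 [ -2.8   1.5 -18. ] [ -3.6  -2.8 -16.5] [ -2.8   5.7 -18.1]
300 [ -7.    1.5 -17.4] [ -6.3  -2.8 -18.5] [ -0.    5.3 -28.8]
308 [-11.1   1.5 -17.1] [-11.1  -2.9 -17.1] [-10.8   5.8 -17.5]
316 [-14.3   1.5 -18.2] [-14.7  -2.9 -17.7] [ -9.4   5.5 -25.6]
324 [-18.7   1.5 -17.6] [-18.8  -2.9 -17.5] [-18.8   5.9 -17.5]
332 [-22.6   1.5 -17.9] [-22.9  -3.  -17.6] [-22.6   5.9 -17.9]
```

View pics/g3.png

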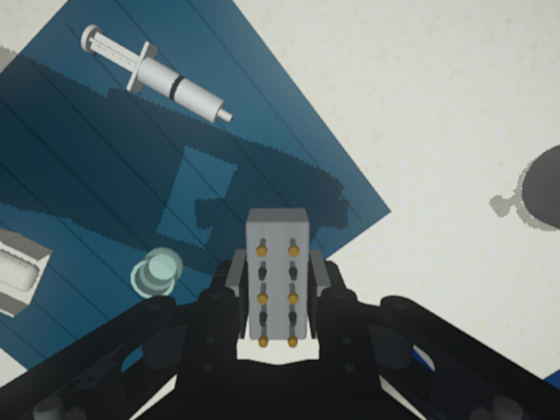

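Bur block is held level (top 18 mm above TCP, as expected), long axis vertical at columns 247–310.

Run:
```python
from h import *
place(600.3,-105.5,173.5,10,38)
shot('p3')
pick(612.1,195.3,90,11,60,f=30)
shot('g4')
f=np.load("pics/g4.npz"); E=ext('wrist',f['T']); C=cloud(f['d'],E); T=f['T']
L=(C-T[:3,3])@T[:3,:3]
for v in range(220,340,8): print(v,np.round(L[v,278],1),np.round(L[v,262],1),np.round(L[v,294],1))
```

```text
touch dz 0.0 F [-0.9  0.4  6. ] opening 24.989339754131016
t 36.4917
F down [ 0.2 -1.1  0.6]
opening 33.18205746890361
lifted opening 33.136203437431135 t 41.5
220 [-15.9   1.3 126.8] [-15.5 -12.4 125.4] [-15.2  15.  124.6]
228 [-23.3   1.3 127. ] [-23.1 -12.5 126.5] [-22.9  15.1 125.8]
236 [15.8  1.   2.4] [15.6 -6.5  2.9] [15.6  8.6  3.1]
244 [ 18.2   1.  -13.6] [12.8 -6.4 -0.1] [12.6  8.5  0.4]
252 [ 17.1   1.  -19.5] [ 16.7  -5.5 -18.5] [ 16.6   7.5 -18.3]
260 [ 7.3  1.  -5.7] [ 7.2 -6.2 -5.6] [ 13.1   7.6 -18.4]
268 [ 3.7  1.  -6.5] [ 3.6 -6.2 -6.3] [ 3.4  8.3 -5.9]
276 [-0.8  1.  -5.6] [-0.6 -6.3 -6. ] [-0.7  8.4 -5.8]
284 [-4.4  1.  -6.5] [-4.1 -6.3 -7. ] [-5.   8.5 -5.4]
292 [-9.   1.1 -5.6] [-9.6 -6.5 -4.6] [-8.6  8.5 -6.3]
300 [-13.4   1.1  -5.4] [-11.5  -6.3  -8.5] [  70.     0.7 -142.8]
308 [-13.7   1.1 -11.5] [-12.5  -6.1 -13.5] [-12.3   8.2 -13.7]
316 [-14.4   1.  -16.8] [-13.   -5.9 -18.8] [-12.6   7.9 -19.4]
324 [-16.3   1.  -19.8] [-118.1  -13.6  125.4] [-117.7   16.4  124.9]
332 [-128.1    1.4  127.1] [-127.5  -13.8  126.2] [-128.5   16.7  127.6]
```

View pics/p3.png

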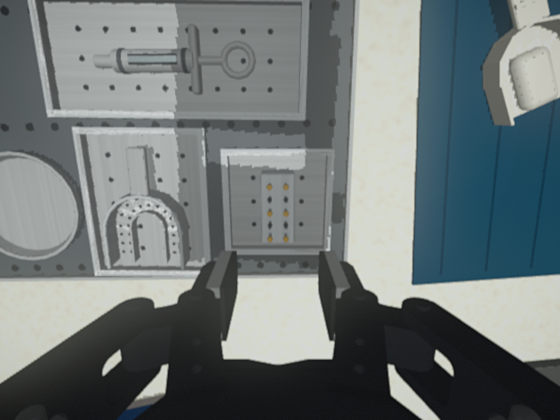

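View pics/g4.png

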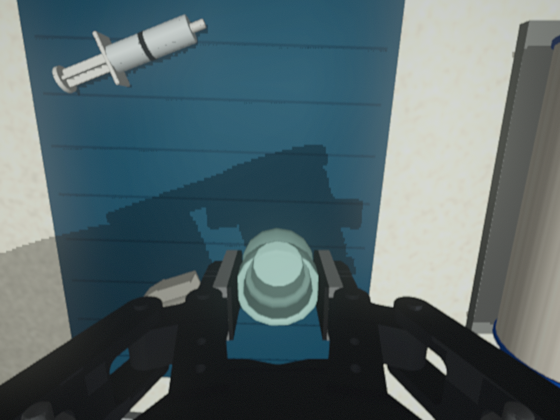

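Run:
```python
from h import *
place(580.5,-311.5,90,14,56,hi=200)
env.reach((560,-120,260),DOWN(np.pi/2)); shot('end')
im,d=viewer.grab_frame('top'); cv2.imwrite('pics/topend.png',im); np.save('pics/topend.npy',d)
cv2.imwrite("pics/topendz.png",cv2.resize(im[135:250,110:390],None,fx=2.8,fy=2.8,interpolation=cv2.INTER_CUBIC))
for t in ["syringe","impression_tray","bur_block","dappen","plastic_syringe","plastic_tray"]:
    print(t,[(np.round(x['position']).tolist(),round(x['confidence'],2)) for x in nets.spot_point('top',t)+nets.spot_point('wrist',t)][:6])
print(sensors.read_clock())
```

```text
touch dz 0.0 F [-1.2  1.3  5.5] opening 32.97344927644932
t 48.45
syringe [([484.0, -160.0, 7.0], 0.8)]
impression_tray [([590.0, -213.0, 6.0], 0.53)]
bur_block [([602.0, -101.0, 3.0], 0.61), ([601.0, -108.0, 9.0], 0.85)]
dappen [([583.0, -312.0, 9.0], 0.67), ([582.0, -313.0, 7.0], 0.8)]
plastic_syringe [([503.0, 308.0, 0.0], 0.68), ([483.0, -162.0, 5.0], 0.37)]
plastic_tray [([499.0, 87.0, 3.0], 0.84)]
49.975
```

View pics/end.png

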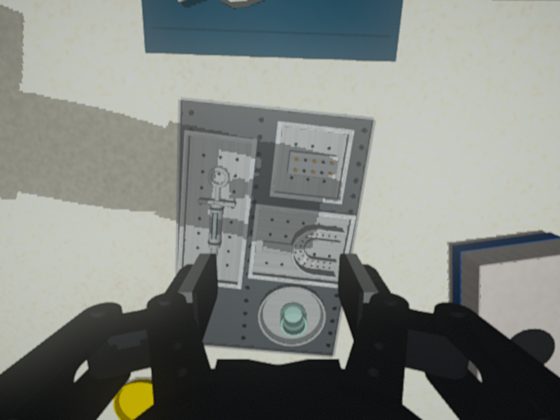

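View pics/topendz.png

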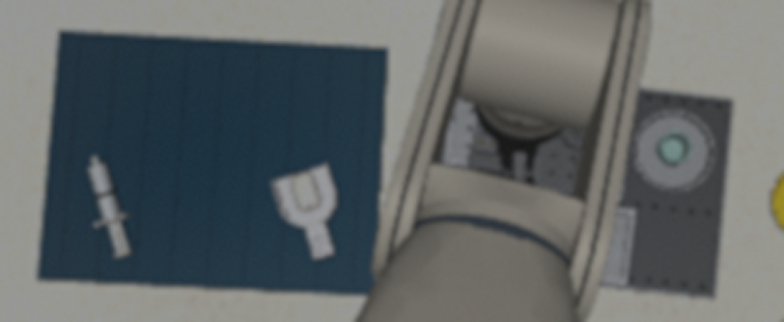

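Run:
```python
from h import *
f=np.load("pics/p3.npz"); E=ext('wrist',f['T']); C=cloud(f['d'],E)
for n,(u,v) in dict(handle_end=(137,152),handle_near=(138,190),bur=(278,200),bur2=(277,230),barrel=(150,62),wing=(194,35),floor=(100,140)).items(): print(n,np.round(np.median(C[v-1:v+2,u-1:u+2].reshape(-1,3),0),1))
f=np.load("pics/end.npz"); E=ext('wrist',f['T']); C=cloud(f['d'],E)
Z=C[...,2]; m=np.zeros(Z.shape,bool); m[215:280,255:350]=1
for (u,v) in [(303,232),(340,232),(303,270),(297,250),(325,265)]: print((u,v),np.round(Z[v-3:v+4,u-3:u+4].max(),1))
print('dap top',np.round(np.percentile(Z[300:335,280:306],[50,90,98]),1))
env.hand_in()
```

```text
handle_end [ 543.8 -203.2   26. ]
handle_near [ 572.1 -208.7   26.2]
bur [ 591.5 -103.2   28.1]
bur2 [ 615.7 -106.7   28.2]
barrel [ 483.8 -181.3   22.5]
wing [ 469.4 -148.4   18.5]
floor [ 532.4 -238.7    6.2]
(303, 232) 28.6
(340, 232) 29.4
(303, 270) 28.4
(297, 250) 26.5
(325, 265) 18.5
dap top [20.6 33.8 34.9]
the job is handed in; nothing more can be done
```

I put all four heat-proof things in their dishes on the oven tray and handed the job in at about 50 s of the 106 s allowed. The hand-in reports no verdict.

- **Placing:** each thing was lowered until it touched the dish floor, at the height I had calculated (4.6–6 N of contact), and only then released.
- **Position:** in the last pictures and network readings, the tray, bur block and glass lie within about 5 mm of their dish centres. The syringe is within about 8 mm, along the length of its dish. The tray lies open-side-out, clear of the walls.
- **Heights:** depth readings match things resting flat on the 6 mm floor:

| Part measured | Reading (mm) | Expected (mm) |
|---|---|---|
| Tray handle top, both ends | 26.0, 26.2 | 26 |
| Bur block top, both ends | 28.1, 28.2 | 28 |
| Syringe barrel top | 22.5 | 22 |
| Glass rim | about 34 | 34 |

- **Plastic look-alikes:** they were not touched, and their network positions agree with the starting ones to about 5 mm, which is about the network's error.
- **Checks that disagreed:** the gripper opening read 1–3 mm less than each thing's width, but nothing slipped. Spot depth readings on the tray's U edge scattered from 18.5 to 29.4 mm. I put that down to edge pixels and the wall and trough, because the handle read level. No check failed.

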